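# Lift a loaded spool board into a tote and send it down the rollers

### The arm

A 6-joint arm with a two-finger parallel gripper is mounted at the origin on the work surface. World frame = base frame: x ahead of the robot, y to its left, z up, the work surface at z = 0. Lengths are in m, angles in rad, forces in N, time in s.
With the tool pointing down it reaches from about 0.425 to 0.925 m from the base axis. Payload 12.5 kg.
Tool frame: the origin (TCP) lies at the very end of the fingers, on their centre line; the grasp point (between the pads) lies bot.hold_point_z behind it (bot.hold_point_z is the distance from the TCP to the grasp point, in m); z points along the fingers, y is the direction in which the jaws open and shut (so a half turn about z gives the same grasp; the last joint's range is limited). The gripper opens to 85 mm and grips with 20 to 120 N. Pads are 22 mm wide; open, the fingers measure 114 mm over their backs; the gripper's body (76 mm by 85 mm) begins 54 mm behind the grasp point. The pads swing forward as they close: fully open they stand 13 mm farther back than shut.
Start: joints at [-1.389, 0.491, 1.559, -0, 1.092, -0.106], TCP at [0.177, -0.599, 0.231] pointing down, gripper open.
Joint ranges: [-3.1, 3.1], [-0.84, 2.19], [0.05, 2.79], [-1.13, 4.28], [0.06, 2.93], [-2.69, 2.69]. Speed limits (rad/s): [2.22, 2.22, 2.79, 3.14, 3.14, 3.14].

### API

Orientations are given as a rotation vector (axis times angle).
In Python, from rig import bot gives the robot as it stands. Calls block until the motion is done:
- bot.goto(position, orientation): joint-space move of the TCP to a pose.
- bot.line_to(position, orientation=None, feed=0.15): straight line of the TCP; orientation=None keeps the orientation; feed is the mean speed in m/s.
- bot.set_joints(angles): joint-space move.
- bot.open() and bot.grab(grasp_force=None): open the fingers fully, or close them until they stop; grasp_force is the grip in N (None keeps the last).
- bot.dwell(seconds).
- bot.inverse_kinematics(position, orientation): joint angles nearest the present ones, or None.
- bot.sense(): the state.
- bot.get_image(name): name is "scene" or "top" or "wrist"; returns the picture (480x640x3 uint8, blue, green, red); there is no depth.
- bot.camera_params(name): a dict with "fx", "fy", "cx", "cy" (pixels), "R" (3x3) and "t" (3): a world point X has camera coordinates R X + t; the wrist camera has in their place "T_tool_cam" (4x4, takes a point from camera to tool coordinates, whose origin is the TCP and whose axes are the flange's). Camera axes: x right, y down, z forward; pixel columns grow to the right and rows downward; lengths in m; the calibration is good to about 2 mm. The wrist camera is an equidistant fisheye: a pixel r from the principal point sees the ray r / f radians off the axis. A picture is of the moment at which its call begins: read the wrist's pose just before it. camera_params takes no time and is no camera call.
A pose or a line that the arm cannot do raises bot.PlanningError and nothing moves.
- bot.sign_off(): hands the job in, once; it reports no verdict.
Trained networks look in the newest picture that a camera, given by its name, has taken for a name from the list of things; names that differ only in an ending like _2 or _b are one class to them, and where a whole thing is asked for, a point or a joint stands for the part that bears it (a point fixed in the world has none). Each returns a list of dicts, best first, with "p" (0 to 1); they miss things now and then, are a little off and sometimes report something else, mostly with a low value. They report only what shows in the picture. A call takes as long as a camera call. They do not tell look-alikes from the thing itself.
- bot.search_frame(camera, name): "centre" ([column, row] in pixels, amid what is visible of it).
- bot.silhouettes(camera, name): "mask" (480x640 bool, what is visible of it) and "centre" ([column, row] in pixels, amid what is visible of it).
- bot.spot_point(camera, name): "centre" ([column, row] in pixels: a listed point, or the origin of a listed thing).
The state is a dict: "clock": time; "joint_pos": joint angles; "joint_velocities": joint speeds; "effort": joint torques, N m; "position": TCP position; "tcp_rot": TCP orientation; "wrist_force": force on the tool from outside, world axes, zero at the start; "ft_torque": the same for the moment, N m; "grip_width": finger opening in m.
Only numpy, scipy, OpenCV 4.12 (cv2) and the standard library are available. Lean on these libraries where they do the work, as an engineer would, in place of code of your own. Each camera call takes 0.05 s, during which the arm holds its last target. There are 200 camera calls.

### The job

Pick up the steel lifter, slide its blade under the flat board that carries the three thread spools, and lift the board with the lifter, not with the fingers, into the open-fronted tote so that it lies flat and fully inside, with the spools still standing on it. Draw the lifter out, then push the loaded tote along the rollers until it is fully home against the end stop of the packing bay, and leave the lifter lying flat on the counter. Do not let a spool fall and leave the jar, the thread cone and the pin box where they are.

Things in the scene. Friction and masses are not known exactly. Their poses are not given: they have to be found in the camera images.
- lifter: flat lifter (wide spatula), 0.2 kg: steel blade 155 x 64 x 3 mm lying flat on the counter, upright wooden grip near its rear. Origin: underside of the blade, below the grip's centre. x along the blade to its front edge (blade from x -20 to +135), y across, z up. Grip block 20 (x) x 46 (y), z 9 to 86, on a steel foot 30 x 50 up to z 9.
- grip (a point): middle of the lifter's upright grip, 60 mm above the blade's underside. Held here from above with the fingers closing along the lifter's x (its 20 mm thickness), the lifter stays level under load
- tip (a point): middle of the lifter's front edge, 135 mm ahead of its origin, 1.5 mm above the blade's underside
- board: flat plywood spool board, 110 (x) x 120 (y) mm, 0.1 to 0.2 kg. Origin: centre of its underside. Plate at z 12 to 18 on two runners along x, 12 high, 12 wide, at y = +-50: the space beneath is open at both x ends, 88 wide, 12 high. -x end faces roughly to the robot. Three spools stand loose on it.
- spool0: thread spool, 34 mm diameter x 55 mm tall, about 40 g, standing loose on the board; origin at the centre of its underside, z up along its axis
- spool1: thread spool like spool0, standing loose on the board
- spool2: thread spool like spool0, standing loose on the board
- tote: low grey plastic tote, 170 (x) x 172 (y) mm, about 0.4 kg, on the rollers. Origin: centre of its underside. Floor 8 thick; walls 6 thick, to z 53, at +x, +y and -y. The -x side, towards the robot, is open with no lip. Inside: x -85 to +79, y -80 to +80. Rolls easily along y, stays where it is left.
- line: fixed roller line on the counter, 440 (y) x 208 (x) mm. Origin: its centre at counter level. 11 passive steel rollers, axes along x, tops at z 50; side rails to z 55, 7 mm clear of the tote each side. Packing bay at the -y end: end stop with inner face at y -216, to z 100; cheeks at both sides to z 90, from y -215 to -25. +y end open.
- home (a point): fixed point of the roller line, at y = -130 mm and z = 50 mm in its frame, with the line's axes: the tote's origin is here when it is fully home against the end stop
- jar: bystander: glass jar with a steel lid, 64 mm diameter, 85 mm tall; origin at the centre of its underside
- cone: bystander: thread cone, 68 mm diameter, 104 mm tall; origin at the centre of its underside
- pinbox: bystander: cardboard pin box 60 x 90 x 25 mm tall; origin at the centre of its underside
Not all that is in view belongs to the job. Several things have the shape of the tote; the one meant has the colours described above.

How it is judged:
On the way, in this order (a step that is already met when the one before it is completed fails the run):
1. the board is lifted clear of the counter on the lifter, not touched by the fingers (height (world z) of board above 0.02 m and contact force between lifter and board above 0.5 N and contact force between the fingers and board below 0.2 N and contact force between board and tote below 0.05 N), for 0.2 s.
2. the board lies flat and fully inside the tote, the lifter drawn out, while the tote is still short of the bay's end stop (by more than 50 mm) (x of board in the frame of tote between -0.033 and 0.027 m and y of board in the frame of tote between -0.024 and 0.024 m and z of board in the frame of tote between 0.004 and 0.012 m and angle between board's own z axis and vertical below 0.06 rad and contact force between lifter and board below 0.05 N and y of tote in the frame of home above 0.05 m and x of tip in the frame of tote below -0.05 m), for 0.2 s.
3. the loaded tote is home in the bay (x of board in the frame of tote between -0.033 and 0.027 m and y of board in the frame of tote between -0.024 and 0.024 m and z of board in the frame of tote between 0.004 and 0.012 m and angle between board's own z axis and vertical below 0.06 rad and y of tote in the frame of home between -0.01 and 0.008 m and x of tote in the frame of home between -0.015 and 0.015 m and z of tote in the frame of home between -0.006 and 0.006 m), for 0.2 s.
At the end, for the whole second after the job is handed in: The tote is at rest on the rollers, within 8 mm of the end stop; the board lies flat on the tote's floor, fully inside (its edges not past the tote's), clear of the lifter, with all three spools standing on it; the lifter lies flat on the counter, at rest (all of step 3 and angle between each of spool0, spool1, spool2's own z axis and vertical below 0.1 rad and z of spool0 in the frame of board between 0.014 and 0.023 m and x of spool0 in the frame of board between -0.055 and 0.055 m and y of spool0 in the frame of board between -0.06 and 0.06 m and z of spool1 in the frame of board between 0.014 and 0.023 m and x of spool1 in the frame of board between -0.055 and 0.055 m and y of spool1 in the frame of board between -0.06 and 0.06 m and z of spool2 in the frame of board between 0.014 and 0.023 m and x of spool2 in the frame of board between -0.055 and 0.055 m and y of spool2 in the frame of board between -0.06 and 0.06 m and contact force between lifter and board below 0.05 N and height (world z) of lifter below 0.006 m and angle between lifter's own z axis and vertical below 0.06 rad and linear speed of each of tote, lifter below 0.02 m/s); the robot touches nothing.
It fails at once if a spool falls over (angle between any of spool0, spool1, spool2's own z axis and vertical above 0.7 rad).
It fails at once if the fingers lift the board (contact force between the fingers and board above 2 N and height (world z) of board above 0.01 m and contact force between board and tote below 0.05 N).
It fails at once if the jar, the cone or the pin box is moved by more than 30 mm (distance of any of jar, cone, pinbox from where it was at the start of the episode above 0.03 m).
It also fails if it takes over 72 s, if anything falls off the work surface, if the arm or the gripper's body presses on something with over 40 N, if the wrist force passes 120 N, or if a joint passes its speed limit or range.

## Working session

There is one attempt and no reset: what is moved stays moved. The work goes in short steps, each a Python script; the robot and the scene stay as the last script left them, time stands still between calls to the robot, and variables do not carry over. Pictures are saved under pics/ and viewed, on a budget of 10 in all, crops included, one or two more only if the job needs it, and the job is handed in when it is done.

```bash
ls; mkdir -p pics; python3 - <<'E'
from rig import bot
import cv2,numpy as np
for c in("scene","top"):
    cv2.imwrite(f"pics/{c}0.png",bot.get_image(c))
    p=bot.camera_params(c);print(c,p)
    for n in["lifter","board","tote","line","spool0","jar","cone","pinbox"]:
        print(n,[(np.round(d["centre"]).tolist(),round(d["p"],2)) for d in bot.search_frame(c,n)][:5])
    for n in["grip","tip","lifter","board","tote","home","spool0","line"]:
        print("pt",n,[(np.round(d["centre"],1).tolist(),round(d["p"],2)) for d in bot.spot_point(c,n)][:5])
print(bot.sense(),bot.hold_point_z)
E
```

```text
pics
scene {'fx': 451.56386780457564, 'fy': 451.56386780457564, 'cx': 321.0819713360147, 'cy': 253.7363391220629, 'R': array([[-0.11173561,  0.99365543, -0.01280801],
       [ 0.76584682,  0.07789135, -0.63828801],
       [-0.63324072, -0.08112847, -0.76969108]]), 't': array([ 0.1513896 , -0.33805879,  1.58786573])}
lifter [([504.0, 280.0], 0.7)]
board [([406.0, 325.0], 0.87)]
tote [([130.0, 244.0], 0.85), ([255.0, 190.0], 0.79), ([312.0, 297.0], 0.7)]
line [([248.0, 296.0], 0.65)]
spool0 [([407.0, 303.0], 0.84), ([417.0, 316.0], 0.62), ([394.0, 309.0], 0.61)]
jar [([417.0, 364.0], 0.72), ([409.0, 301.0], 0.7)]
cone [([496.0, 357.0], 0.89)]
pinbox [([258.0, 240.0], 0.82)]
pt grip [([496.0, 255.7], 0.8)]
pt tip [([515.6, 307.6], 0.76)]
pt lifter [([494.2, 271.3], 0.9), ([259.5, 243.2], 0.66), ([407.0, 320.1], 0.4)]
pt board [([406.1, 320.9], 0.72), ([492.3, 359.9], 0.4)]
pt tote [([256.2, 196.2], 0.86), ([133.3, 248.7], 0.85), ([315.6, 300.3], 0.62)]
pt home [([229.4, 291.2], 0.74), ([404.4, 319.9], 0.5)]
pt spool0 [([391.8, 314.7], 0.82), ([413.2, 323.9], 0.75), ([406.4, 307.3], 0.59
[... 1075 characters left out ...]
334.2, 191.3], 0.73)]
{'clock': 1.7, 'joint_pos': array([-1.38856919e+00,  4.90877475e-01,  1.55889494e+00,  4.76994996e-06,
        1.09167076e+00, -1.05603509e-01]), 'joint_velocities': array([-0.00031866, -0.00094919,  0.00020545,  0.00017682,  0.0024249 ,
        0.00070475]), 'effort': array([-7.31426862e-04, -6.18266988e+01, -2.61847562e+01, -1.03721754e-04,
        3.40865399e-04, -1.19010082e-07]), 'position': array([ 0.17744579, -0.59930739,  0.23134269]), 'tcp_rot': array([3.10896786e+00, 4.50539425e-01, 1.56370780e-05]), 'wrist_force': array([ 0.25776007, -0.13708742, -0.18547347]), 'ft_torque': array([0.04522131, 0.0230441 , 0.00200194]), 'grip_width': 0.08550093819557943} 0.0187
```

View pics/scene0.png

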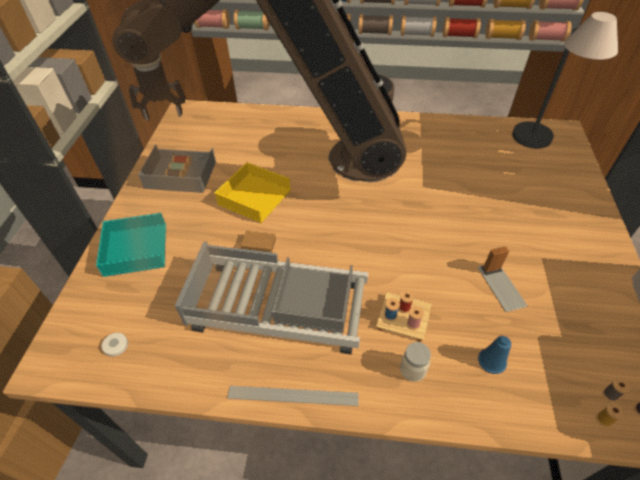

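View pics/top0.png

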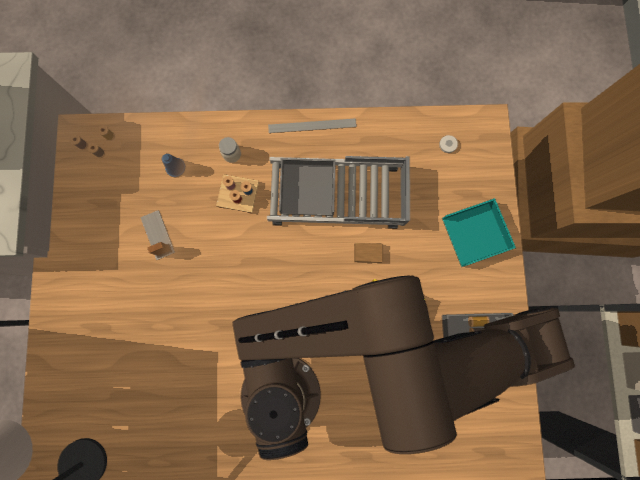

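The scene view shows four tote-like things: the grey one on the rollers (312,297), a teal one (133,248), a yellow one (256,196), and a grey box with spools off the line (178,168). By the description, it's the one on the rollers. The board is at (406,320) and the lifter at (503,280), its grip towards the robot. The jar (416,362), cone (496,355) and pin box (258,240) stand nearby. In the top view they are at tote (308,190), board (238,194), lifter (157,236).

```bash
cat > h.py <<'E'
import numpy as np,cv2
from rig import bot
from scipy.spatial.transform import Rotation as Rn
def ray(cam,px,pose=None):
    p=bot.camera_params(cam)
    if cam!="wrist":
        d=np.array([(px[0]-p["cx"])/p["fx"],(px[1]-p["cy"])/p["fy"],1]);return -p["R"].T@p["t"],p["R"].T@d
    u=np.array([px[0]-p["cx"],px[1]-p["cy"]]);r=np.hypot(*u);th=r/p["fx"]
    d=np.array([*(u/max(r,1e-9)*np.sin(th)),np.cos(th)])
    T=pose@p["T_tool_cam"];return T[:3,3],T[:3,:3]@d
def onz(cam,px,z,pose=None):
    o,d=ray(cam,px,pose);return (o+d*(z-o[2])/d[2])
def proj(cam,X,pose=None):
    p=bot.camera_params(cam);X=np.atleast_2d(X)
    if cam!="wrist":
        c=X@p["R"].T+p["t"];return np.c_[p["fx"]*c[:,0]/c[:,2]+p["cx"],p["fy"]*c[:,1]/c[:,2]+p["cy"]]
    T=np.linalg.inv(pose@p["T_tool_cam"]);c=X@T[:3,:3].T+T[:3,3]
    r=np.hypot(c[:,0],c[:,1]);th=np.arctan2(r,c[:,2]);return np.c_[p["cx"],p["cy"]]+(p["fx"]*th/r)[:,None]*c[:,:2]
def pose():
    s=bot.sense();T=np.eye(4);T[:3,:3]=Rn.from_rotvec(s["tcp_rot"]).as_matrix();T[:3,3]=s["position"];return T
def down(yaw):  # tool z down, tool y (jaw axis) at world angle yaw
    y=np.array([np.cos(yaw),np.sin(yaw),0]);z=np.array([0,0,-1.]);x=np.cross(y,z)
    return Rn.from_matrix(np.c_[x,y,z]).as_rotvec()
E
python3 - <<'E'
from h import *
g=onz("top",(158.3,243),.06);t=onz("top",(150.4,210.9),.0015)
print("lifter",g,t,np.arctan2(*(t-g)[1::-1]),np.linalg.norm((t-g)[:2]))
g=onz("scene",(496,255.7),.06);t=onz("scene",(515.6,307.6),.0015)
print("lifter",g,t,np.arctan2(*(t-g)[1::-1]),np.linalg.norm((t-g)[:2]))
print("board",onz("top",(238.4,195.2),0),onz("scene",(406.1,320.9),0))
print("tote",onz("top",(308.1,190.1),.05),onz("scene",(315.6,300.3),.05))
print("home",onz("top",(374.3,189.2),.05),onz("scene",(229.4,291.2),.05))
print("line",onz("top",(334.2,191.3),.0))
print("jar",onz("top",(228,158),0),"cone",onz("top",(174,170),0),"pin",onz("top",(370,251),.012))
# end rail corners seen in top
for px in[(273,158),(409,158),(409,222),(273,221)]:print(onz("top",px,.055)[:2])
bp=bot.camera_params("wrist");print(bp)
E
```

```text
lifter [0.47757028 0.37241557 0.06      ] [0.5948215  0.42096838 0.0015    ] 0.39259537689762164 0.12690636162821148
lifter [0.4601412  0.37568873 0.06      ] [0.58354211 0.42597067 0.0015    ] 0.3869277702220269 0.13325185359397484
board [0.64146067 0.13004265 0.        ] [0.65289381 0.14141387 0.        ]
tote [ 0.64002796 -0.10314259  0.05      ] [ 0.64701079 -0.09297202  0.05      ]
home [ 0.63771226 -0.31770365  0.05      ] [ 0.6420603  -0.31829613  0.05      ]
line [ 0.64692336 -0.19026159  0.        ]
jar [0.77182885 0.16534207 0.        ] cone [0.73412218 0.34675645 0.        ] pin [ 0.44120347 -0.29935474  0.012     ]
[0.74942847 0.00879253]
[ 0.73858548 -0.43545981]
[ 0.5258442  -0.42269657]
[0.54001696 0.01115473]
{'fx': 371.64829954431775, 'fy': 371.64829954431775, 'cx': 327.69931807404595, 'cy': 230.07642775063698, 'T_tool_cam': array([[ 1.84534759e-05, -9.55416720e-01, -2.95260717e-01,
         7.46165299e-02],
       [ 9.99999997e-01, -2.81164984e-06,  7.15969716e-05,
         1.87243347e-04],
       [-6.92351135e-05, -2.95260718e-01,  9.55416717e-01,
        -1.41644584e-01],
       [ 0.00000000e+00,  0.00000000e+00,  0.00000000e+00,
         1.00000000e+00]])}
```

```bash
python3 - <<'E'
from h import *
for off in(0,np.pi):
    for n,(p,y) in dict(lift=((.465,.374,.041),.39),liftview=((.50,.34,.25),.39),board=((.575,.13,.041),0),tote=((.565,-.1,.1),-.02),back=((.44,-.1,.15),-.02),view=((.60,.03,.33),0)).items():
        q=bot.inverse_kinematics(p,down(y+off));print(off,n,None if q is None else np.round(q,2))
bot.goto((.50,.36,.24),down(.39+np.pi))
P=pose();im=bot.get_image("wrist");np.save("P1.npy",P);cv2.imwrite("pics/w1.png",im)
for n in["grip","tip","lifter","board"]:
    print(n,[(np.round(d["centre"],1).tolist(),round(d["p"],2)) for d in bot.spot_point("wrist",n)][:3])
print(bot.sense()["clock"])
E
```

```text
0 lift [ 0.57  0.69  1.79 -0.    0.66  0.18]
0 liftview [ 0.49  0.44  1.59 -0.    1.11  0.1 ]
0 board [ 0.11  0.69  1.81 -0.    0.65  0.11]
0 tote [-0.29  0.58  1.81  0.    0.74 -0.27]
0 back [-0.37  0.37  2.06  0.    0.71 -0.35]
0 view [-0.06  0.38  1.48 -0.    1.28 -0.06]
3.141592653589793 lift None
3.141592653589793 liftview None
3.141592653589793 board None
3.141592653589793 tote None
3.141592653589793 back None
3.141592653589793 view NoneTraceback (most recent call last):
  File "<stdin>", line 5, in <module>
rig.PlanningError: the arm cannot take that pose within its joint ranges
```

```bash
python3 - <<'E'
from h import *
for k,(p,y) in enumerate([((.62,.02,.33),0),((.51,.36,.24),.39)]):
    bot.goto(p,down(y));bot.dwell(.15)
    P=pose();im=bot.get_image("wrist");np.save(f"P{k}.npy",P);cv2.imwrite(f"pics/w{k}.png",im)
    for n in["board","tote","home","spool0"] if k==0 else ["grip","tip","lifter"]:
        print(n,[(np.round(d["centre"],1).tolist(),round(d["p"],2)) for d in bot.spot_point("wrist",n)][:4])
    print(bot.sense()["clock"])
E
```

```text
board [([348.1, 89.5], 0.91)]
tote [([347.3, 277.6], 0.88)]
home [([335.1, 406.2], 0.58)]
spool0 [([331.0, 88.9], 0.83), ([369.8, 69.3], 0.76), ([355.6, 118.1], 0.76)]
4.8083
grip [([283.1, 163.6], 0.84)]
tip [([417.4, 157.5], 0.56), ([342.6, 388.6], 0.23)]
lifter [([289.1, 156.3], 0.92)]
6.5333
```

View pics/w0.png

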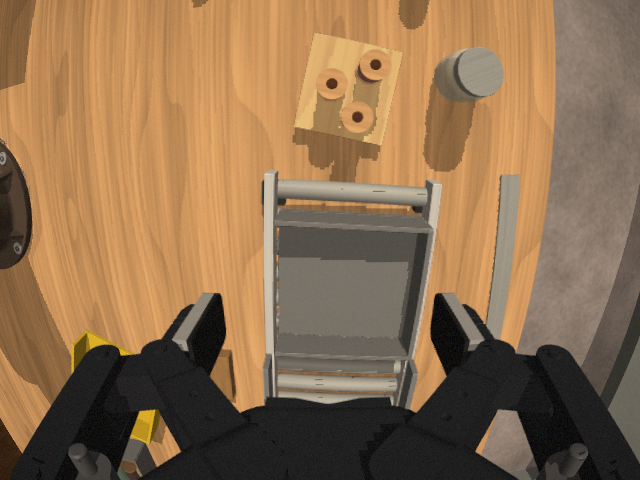

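View pics/w1.png

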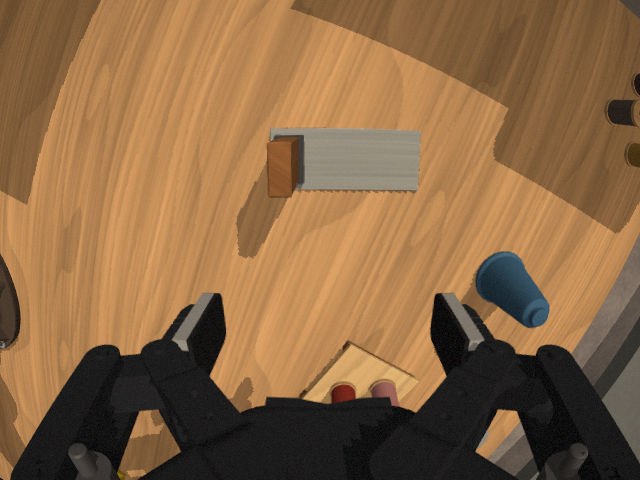

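The wrist view w0 shows the grey tote on the rollers, floor around (345,290). The board is turned, with corners (316,34), (402,50), (381,145) and (294,130), and the jar is at (472,75). In w1 the lifter blade runs from (272,130) to (420,190) with its grip at (283,165); the cone is at (510,285). Next is one close crop of all three for the corners.

```bash
python3 - <<'E'
import cv2,numpy as np
a=cv2.imread("pics/w0.png");b=cv2.imread("pics/w1.png")
C=np.zeros((600,800,3),np.uint8)
def put(im,x0,y0,w,h,s,X,Y):
    c=cv2.resize(im[y0:y0+h,x0:x0+w],None,fx=s,fy=s,interpolation=cv2.INTER_CUBIC)
    for k in range(0,w,20):cv2.line(c,(k*s,0),(k*s,5 if (x0+k)%100 else 14),(0,0,255),1)
    for k in range(0,h,20):cv2.line(c,(0,k*s),(5 if (y0+k)%100 else 14,k*s),(0,0,255),1)
    c=c[:600-Y,:800-X];C[Y:Y+c.shape[0],X:X+c.shape[1]]=c
put(a,280,20,130,130,3,0,0)      # board
put(b,260,120,170,80,2,0,400)
put(a,260,160,200,300,2,400,0)
cv2.imwrite("pics/crop.png",C)
E
```

```text
(no output)
```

View pics/crop.png

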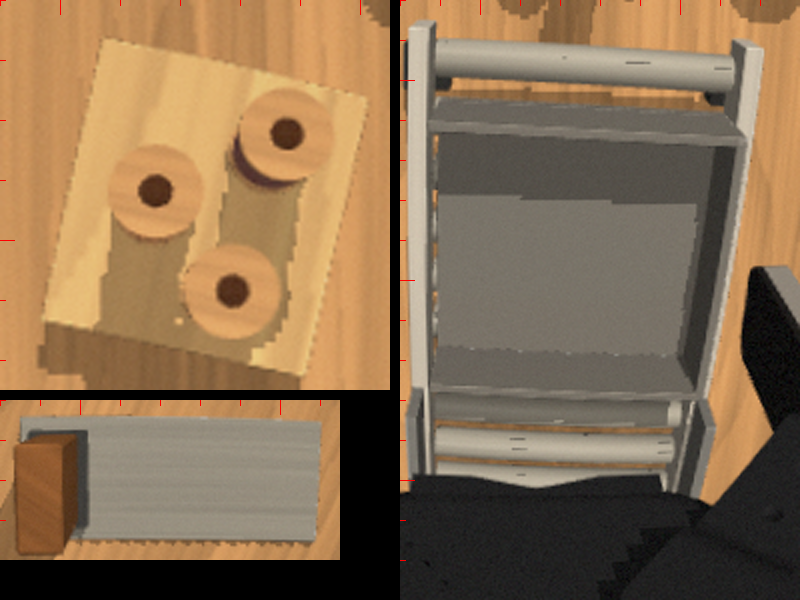

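```bash
cat > fit.py <<'E'
from h import *
from scipy.optimize import least_squares
def fit(P,X,px,g,cam="wrist"):
    X=np.array(X);px=np.array(px)
    def w(v):
        c,s=np.cos(v[2]),np.sin(v[2]);return np.c_[v[0]+c*X[:,0]-s*X[:,1],v[1]+s*X[:,0]+c*X[:,1],X[:,2]]
    f=lambda v:(proj(cam,w(v),P)-px).ravel()
    r=least_squares(f,g);return r.x,np.round(r.fun.reshape(-1,2),1)
E
python3 - <<'E'
from fit import *
P0,P1=np.load("P0.npy"),np.load("P1.npy")
print("board",*fit(P0,[(-.055,.06,.018),(.055,.06,.018),(.055,-.06,.018),(-.055,-.06,.018)],[(315,33.3),(402.7,52.7),(381,145),(294.3,126.7)],(.64,.13,-.2)))
print("lifter",*fit(P1,[(-.02,.032,.003),(.135,.032,.003),(.135,-.032,.003)],[(271,128.5),(420.5,130.5),(418,190.5)],(.46,.37,.39)))
print("lifter+grip",*fit(P1,[(-.02,.032,.003),(.135,.032,.003),(.135,-.032,.003),(-.01,.023,.086),(.01,.023,.086),(.01,-.023,.086),(-.01,-.023,.086)],[(271,128.5),(420.5,130.5),(418,190.5),(267,141.5),(293,141.5),(291,197),(269,197)],(.46,.37,.39)))
print("tote",*fit(P0,[(-.085,.086,.103),(.085,.086,.103),(-.085,-.086,.103),(.085,-.086,.103)],[(275,223.5),(432.5,228.5),(276,359),(409.5,359.5)],(.64,-.1,0)))
print("rail",*fit(P0,[(-.104,.22,.055),(.104,.22,.055)],[(265.5,173.5),(441,184)],(.64,-.2,0)))
E
```

```text
board [ 0.64437832  0.13210478 -0.21183139] [[-0.8 -1.1]
 [ 0.6 -0.2]
 [ 1.   1.1]
 [-0.8  0.2]]
lifter [0.46124676 0.37571166 0.38370534] [[-1.2 -0.2]
 [ 0.8 -0.2]
 [ 0.4  0.4]]
lifter+grip [0.46125262 0.37631161 0.378985  ] [[-0.8 -0.8]
 [ 1.1 -0.1]
 [ 0.5  0.5]
 [-0.  -0.1]
 [-1.1 -0.4]
 [ 1.4  0.5]
 [-0.8  0.5]]
tote [ 0.64329532 -0.10083774 -0.04288708] [[-2.3 -0.7]
 [ 0.9  0.9]
 [-0.8 -1.1]
 [ 2.7  1.6]]
rail [ 0.63820037 -0.19185508 -0.05491252] [[-1.7 -0. ]
 [ 1.8  0.2]]
```

```bash
python3 - <<'E'
from h import *
x,y,a=.4612,.3760,.381
bot.goto((x,y,.13),down(a)); bot.line_to((x,y,.041),feed=.12)
bot.grab(90)
s=bot.sense();print(s["grip_width"],s["wrist_force"],s["clock"])
bot.line_to((x,y,.081),feed=.1);bot.dwell(.2)
bx,by,b=.6444,.1321,-.212
u=np.array([np.cos(b),np.sin(b)]);p=np.array([bx,by])-u*.225
bot.goto((*p,.081),down(b))
bot.line_to((*p,.0445),feed=.1);bot.dwell(.2)
P=pose();np.save("P2.npy",P);im=bot.get_image("wrist");s=bot.sense();print(s["wrist_force"],s["clock"],s["position"])
sc=bot.get_image("scene")
C=np.zeros((600,800,3),np.uint8);C[:480,:640]=im
C[330:600,400:800]=cv2.resize(sc[240:375,330:530],None,fx=2,fy=2)
cv2.imwrite("pics/w2.png",C)
E
```

```text
0.01889731667517923 [-0.8171749  -0.03214059  5.30006801] 8.6
[-0.41969398  0.3719888  -1.96546509] 10.9333 [0.42468519 0.17957598 0.04498394]
```

View pics/w2.png

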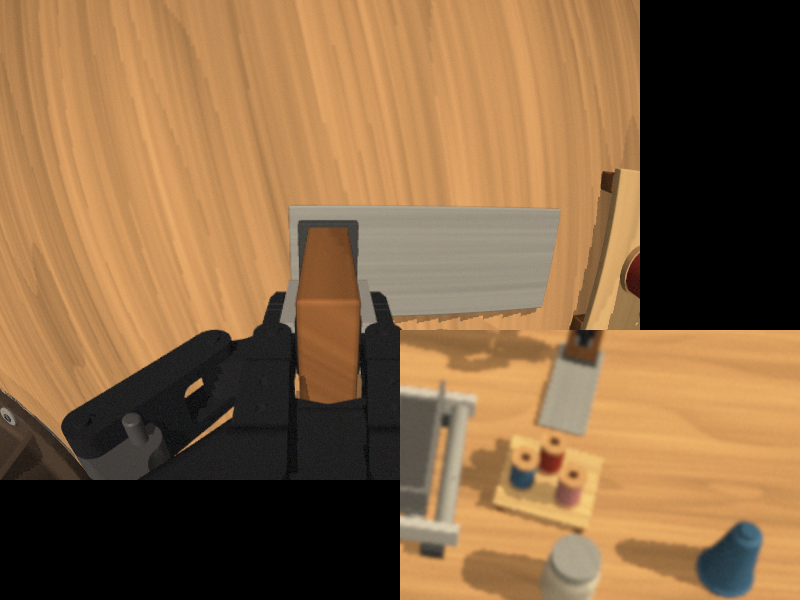

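```bash
python3 - <<'E'
from fit import *
P=np.load("P2.npy")
z=.0035
v,r=fit(P,[(-.02,.032,z+.003),(.135,.032,z+.003),(.135,-.032,z+.003)],[(290,206),(560,210),(543,305)],(.425,.18,-.21));print("lifter",v,r)
c,s=np.cos(v[2]),np.sin(v[2]);R=np.array([[c,s],[-s,c]])
for px,z in[((617,170),.018),((603,172),.012),((582,328),.018)]:print(px,R@(onz("wrist",px,z,P)[:2]-v[:2]))
print("board pred",R@(np.array([.6444,.1321])-v[:2]),-.212-v[2])
E
```

```text
lifter [ 0.42468051  0.17942856 -0.20841412] [[-1.5  0.1]
 [ 2.4 -1.6]
 [ 0.1  2.3]]
(617, 170) [0.16543484 0.05837188]
(603, 172) [0.15921896 0.05574317]
(582, 328) [ 0.16432998 -0.04414274]
board pred [ 0.2247575  -0.00084254] -0.0035858825628445334
```

```bash
python3 - <<'E'
from h import *
P=pose();u=P[:2,1];p=P[:2,3]+u*.145
bot.line_to((*p,.0445),feed=.06)
s=bot.sense();print(s["wrist_force"],s["clock"])
bot.line_to((*p,.11),feed=.05);bot.dwell(.3)
s=bot.sense();print(s["wrist_force"],s["ft_torque"],s["clock"],s["position"])
np.save("P3.npy",pose());im=bot.get_image("wrist");sc=bot.get_image("scene")
C=np.zeros((600,800,3),np.uint8);C[:480,:640]=im
C[330:600,400:800]=cv2.resize(sc[240:375,330:530],None,fx=2,fy=2)
cv2.imwrite("pics/w3.png",C)
E
```

```text
[ 0.08779252  0.04577283 -1.23543814] 13.55
[ 0.30624091  0.61209998 -4.80511753] [0.05014203 0.23042088 0.05138408] 15.3083 [0.56641525 0.1490108  0.10988232]
```

View pics/w3.png

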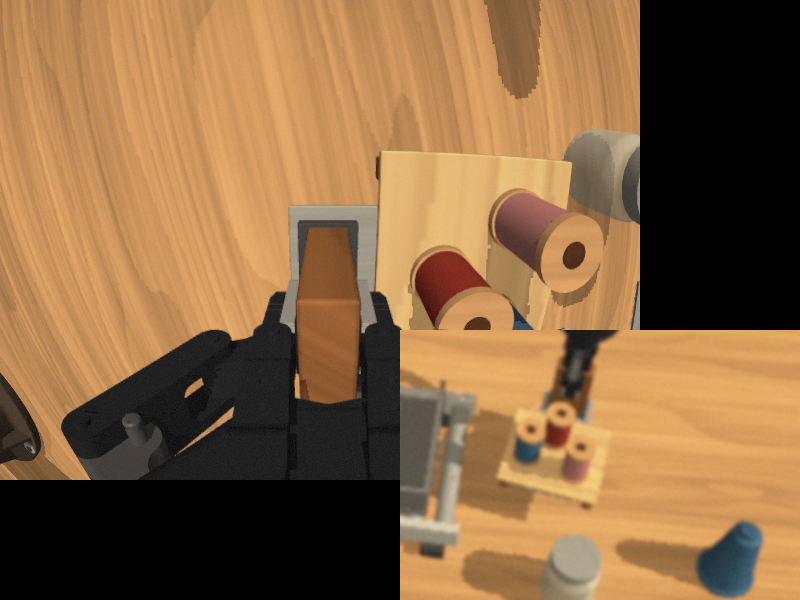

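```bash
python3 - <<'E'
from h import *
t=np.array([.6433,-.1008]);a=-.046
u=np.array([np.cos(a),np.sin(a)]);p=t+u*(-.004-.079)
c=pose()[:3,3]
bot.line_to((c[0],c[1],.19),feed=.07)
bot.line_to((*p,.19),down(a),feed=.085);bot.dwell(.3)
s=bot.sense();print(s["wrist_force"],s["clock"],s["position"])
np.save("P4.npy",pose());im=bot.get_image("wrist");sc=bot.get_image("scene")
C=np.zeros((600,800,3),np.uint8);C[:480,:640]=im
C[270:600,400:800]=cv2.resize(sc[205:370,180:380],None,fx=2,fy=2)
cv2.imwrite("pics/w4.png",C)
E
```

```text
[-0.51313159  0.88039168 -4.33546802] 20.0417 [ 0.56040362 -0.09693592  0.19001315]
```

View pics/w4.png

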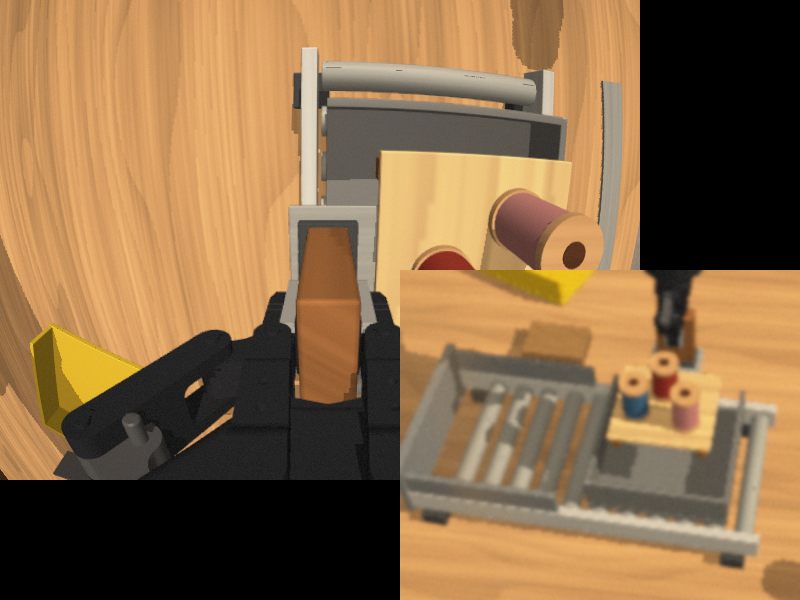

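```bash
python3 - <<'E'
from h import *
P=np.load("P4.npy");z=.19-.0412+.003+.006
A=[onz("wrist",q,z,P)[:2] for q in((380,152),(572,161))];T=[onz("wrist",q,.103,P)[:2] for q in((327,98),(567,121))]
an=lambda d:np.arctan2(d[1],d[0])
print("board +y edge",A,an(A[1]-A[0]),np.linalg.norm(A[1]-A[0]));print("tote +y edge",T,an(T[1]-T[0]),np.linalg.norm(T[1]-T[0]))
a=an(T[1]-T[0]);c,s=np.cos(a),np.sin(a);R=np.array([[c,s],[-s,c]])
print("board-tote edge mid, tote frame",R@((A[0]+A[1])/2-(T[0]+T[1])/2), "expected y -.026 at centre")
print("rail end",onz("wrist",(302,48),.055,P),onz("wrist",(553,72),.055,P))
E
```

```text
board +y edge [array([ 0.58701922, -0.0385548 ]), array([ 0.69578318, -0.042421  ])] -0.03553170882309425 0.10883265766370756
tote +y edge [array([ 0.56336919, -0.00931288]), array([ 0.73132531, -0.02034522])] -0.06559163685030509 0.1683180741329662
board-tote edge mid, tote frame [-0.00425146 -0.0259934 ] expected y -.026 at centre
rail end [0.546934   0.03222433 0.055     ] [0.75178321 0.02074236 0.055     ]
```

```bash
python3 - <<'E'
from h import *
c=pose()[:3,3]
bot.line_to((c[0],c[1],.119),feed=.06)
bot.line_to((c[0],c[1],.1042),feed=.03);bot.dwell(.2)
s=bot.sense();print(s["wrist_force"],s["clock"],s["position"])
u=pose()[:2,1];p=c[:2]-u*.135
try: bot.line_to((*p,.1042),feed=.07)
except bot.PlanningError as e:
    print(e);p=c[:2]-u*.125;bot.line_to((*p,.1042),feed=.07)
bot.dwell(.2)
s=bot.sense();print(s["wrist_force"],s["clock"],s["position"])
np.save("P5.npy",pose());im=bot.get_image("wrist");sc=bot.get_image("scene")
C=np.zeros((600,800,3),np.uint8);C[:480,:640]=im
C[270:600,400:800]=cv2.resize(sc[205:370,180:380],None,fx=2,fy=2)
cv2.imwrite("pics/w5.png",C)
E
```

```text
[ 0.03445998 -0.13725455 -2.2713471 ] 22.3167 [ 0.56050361 -0.09699503  0.10440579]
[-0.77568562  0.16733636 -1.61204596] 24.5917 [ 0.42559869 -0.09074529  0.10414336]
```

View pics/w5.png

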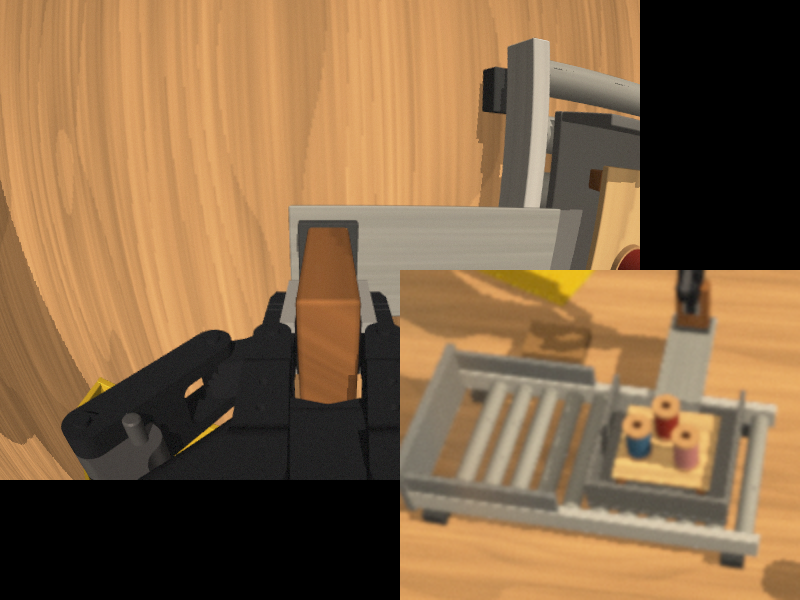

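```bash
python3 - <<'E'
from h import *
c=pose()[:3,3]
bot.line_to((c[0],c[1],.17),feed=.12)
x,y,a=.48,.24,.3
bot.goto((x,y,.12),down(a));bot.line_to((x,y,.05),feed=.1);bot.line_to((x,y,.0412),feed=.02)
print(bot.sense()["wrist_force"])
bot.open();bot.dwell(.2)
bot.line_to((x,y,.15),feed=.15)
bot.grab(20)
o=np.array([.6375,-.193]);v=np.array([.055,.9985])
p=o+v*.24
bot.goto((*p,.2),down(-.055));bot.line_to((*p,.085),feed=.15)
f0=bot.sense()["wrist_force"]
p=o+v*.03
bot.line_to((*p,.085),feed=.08)
s=bot.sense();print(s["wrist_force"]-f0,s["clock"],s["position"])
np.save("P6.npy",pose());im=bot.get_image("wrist");sc=bot.get_image("scene")
C=np.zeros((600,800,3),np.uint8);C[:480,:640]=im
C[270:600,300:800]=cv2.resize(sc[205:370,180:430],None,fx=2,fy=2)
cv2.imwrite("pics/w6.png",C)
E
```

```text
[-1.00692133 -0.8198013   2.97833192]
[ 0.74257441  0.50928107 -0.48753589] 35.3333 [ 0.63930033 -0.16298233  0.08509259]
```

View pics/w6.png

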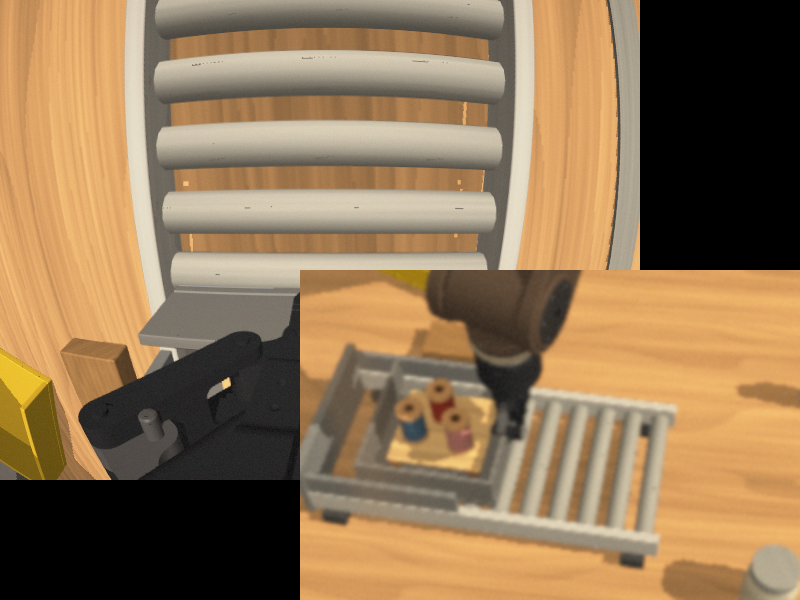

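```bash
python3 - <<'E'
from h import *
o=np.array([.6375,-.193]);v=np.array([.055,.9985])
f0=bot.sense()["wrist_force"]
bot.line_to((*(o+v*-.012),.085),feed=.06)
y=-.012
while y>-.055:
    y-=.002;bot.line_to((*(o+v*y),.085),feed=.03)
    f=bot.sense()["wrist_force"]-f0
    if f@[*v,0]>6:break
s=bot.sense();print(y,f,s["clock"])
bot.dwell(.2);print(bot.sense()["wrist_force"]-f0)
bot.line_to((*(o+v*(y+.05)),.085),feed=.1);c=o+v*(y+.05)
bot.line_to((*c,.22),feed=.2)
bot.goto((.60,.10,.30),down(0));bot.dwell(.2)
P=pose();np.save("P7.npy",P)
im=bot.get_image("wrist");sc=bot.get_image("scene");tp=bot.get_image("top")
C=np.zeros((600,800,3),np.uint8)
C[:300,:500]=cv2.resize(sc[220:370,160:410],None,fx=2,fy=2)
C[300:600,:800]=cv2.resize(tp[120:270,120:520],None,fx=2,fy=2)
C[:300,500:]=cv2.resize(sc[230:330,430:530],None,fx=3,fy=3)
cv2.imwrite("pics/end.png",C)
print("home",onz("top",bot.spot_point("top","home")[0]["centre"],.05) if bot.spot_point("top","home") else None)
for c in("top","scene"):print([onz(c,d["centre"],.05) for d in bot.spot_point(c,"tote")])
print(bot.sense()["clock"])
E
```

```text
-0.034000000000000016 [ 2.06280993 14.76972208  2.19579683] 39.0333
[ 2.06506193 14.2797869   3.103409  ]
home None
[array([ 0.48341256, -0.63525738,  0.05      ])]
[array([ 0.6217881 , -0.32328137,  0.05      ]), array([0.5208881 , 0.23465921, 0.05      ])]
42.325
```

View pics/end.png

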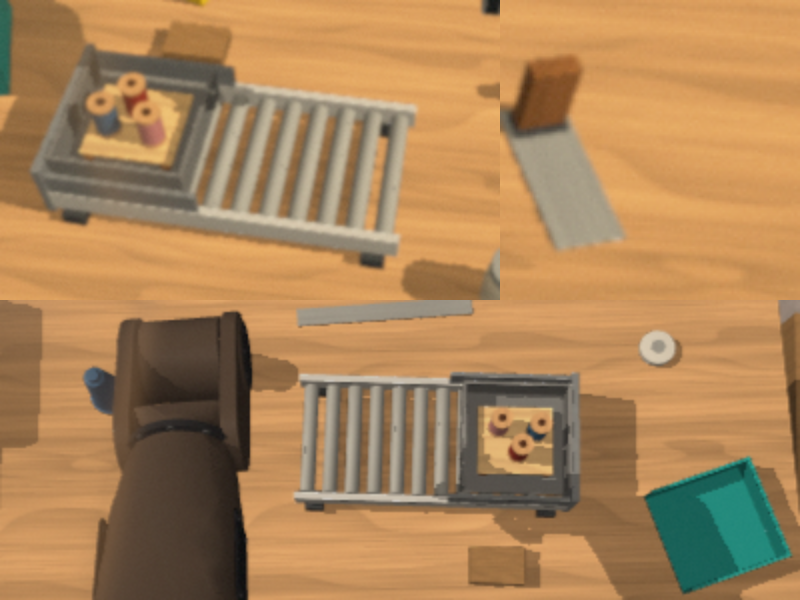

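The tote is against the end stop with the board centred in it and all three spools upright. The lifter lies flat on the counter, and the arm is clear.

```bash
python3 -c "
from rig import bot
print(bot.sign_off())"
```

```text
the job is handed in; nothing more can be done
None
```

The job is done and handed in at about 42 s of the 72 s limit; the system gives no verdict on hand-in.

**What I did:** I picked up the lifter by its grip, slid the blade under the board and lifted it. I lowered the board into the grey tote on the rollers and drew the lifter out. I then laid the lifter on the counter near (0.48, 0.24) and pushed the tote with closed fingers until it met the end stop.

**What the last checks showed:**
- **Tote:** it stopped with the fingers at -34 mm along the line, against about -33 mm expected. The contact force there was about 15 N.
- **Board and spools:** the final pictures show the board flat inside the tote with all three spools standing. Just before lowering, I measured it 4 mm off centre in x and 0 mm in y.
- **Lifter and robot:** the lifter looks flat on the counter, and the robot was clear of everything.
- **Bystanders:** the pin box looks unmoved. The cone and jar are only partly in the final picture, so I did not measure their positions, but no move went close to them.

**What failed or disagreed:**
- **Point detector:** in the final top view it reported no home point, and its only tote hit was a look-alike at (0.48, -0.64).
- **Tote position:** the scene view put the tote at (0.622, -0.323), about 8 mm off my estimate of home in x. That is within what I'd expect from the detector, and the tote is held between the side rails. I relied on the contact force and the pictures instead.

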